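# Clamp glued price blocks in a ratchet jig, then set them out to dry

### The arm

A 6-joint arm with a two-finger parallel gripper is mounted at the origin on a cart in front of the work surface, level with it; the furniture and walls round the work are solid. World frame = base frame: x ahead of the robot, y to its left, z up, the work surface at z = 0. Lengths are in m, angles in rad, forces in N, time in s.
With the tool pointing down it reaches from about 0.275 to 0.75 m from the base axis. Payload 10.2 kg.
Tool frame: the origin (TCP) lies at the very end of the fingers, on their centre line; the grasp point (between the pads) lies 19 mm behind it; z points along the fingers, y is the line along which they close (so a half turn about z gives the same grasp; the last joint's range is limited). The gripper opens to 88 mm and grips with 3 to 60 N. Pads are 18 mm wide; open, the fingers measure 123 mm over their backs; the gripper's body (75 mm by 187 mm) begins 45 mm behind the grasp point.
Start: joints at [-1.53, 0.313, 1.498, -0, 1.331, -0.223], TCP at [0.137, -0.507, 0.239] pointing down, gripper open.
Joint ranges: [-2.94, 2.94], [-0.97, 2.17], [0.19, 2.56], [-1.23, 4.37], [0.02, 3.11], [-2.88, 2.88]. Speed limits (rad/s): [2.39, 2.39, 3.01, 3.14, 3.14, 3.14].

### API

Orientations are given as a unit quaternion [x, y, z, w].
In Python, from cell import ctrl gives the robot as it stands. The module is installed in compiled form; this text tells all that it offers. Calls block until the motion is done:
- ctrl.move_pose(position, orientation): joint-space move of the TCP to a pose.
- ctrl.line_to(position, ori=None, feed=0.15): straight line of the TCP; ori=None keeps the orientation; feed is the mean speed in m/s.
- ctrl.move_joints(angles): joint-space move.
- ctrl.set_gripper(opening): opening from 0.0 (shut) to 1.0 (fully open); the grip force is fixed at half the most; returns when the fingers have stopped.
- ctrl.wait(seconds).
- ctrl.solve_ik(position, orientation): joint angles nearest the present ones, or None.
- ctrl.sense(): the state.
- ctrl.camera(name): name is "side" or "top" or "wrist"; returns a dict with "frame" (420x560x3 uint8, red, green, blue), "range_z" (420x560 float32, m along the optical axis (not along the pixel's ray), 0 where there is no reading), "mtx" (3x3 intrinsics, pixels), "R" (3x3) and "t" (3): a world point X has camera coordinates R X + t. Camera axes: x right, y down, z forward; pixel columns grow to the right and rows downward; lengths in m; the calibration is good to about 2 mm. A picture is of the moment at which its call begins.
A pose or a line that the arm cannot do raises ctrl.PlanningError and nothing moves.
- ctrl.close_job(): hands the job in; it is judged then, once.
The state is a dict: "time_s": time; "q": joint angles; "qvel": joint speeds; "joint_torque": joint torques, N m; "eef_pos": TCP position; "tcp_rot": TCP orientation; "contact_force": force on the tool from outside, world axes, zero at the start; "torque": the same for the moment, N m; "gripper_width": opening from 0.0 (shut) to 1.0 (fully open); "grasp_force": force on a finger pad.
Only numpy, scipy, OpenCV 4.12 (cv2) and the standard library are available. Lean on these libraries where they do the work, as an engineer would, in place of code of your own. Each camera call takes 0.05 s, during which the arm holds its last target. There are 200 camera calls.

### The job

The price blocks on the counter have just been glued. Load all of them upright on the clamping jig in one row between the end fence and the jaw, broad faces towards the fence and each pushed square and flush against the low side fence, then squeeze the red trigger again and again until the jaw's sprung pad grips the row firmly, and leave it clamped with the trigger let go for three seconds so that the glue grabs. Then press the yellow release tab until the jaw has gone all the way back, and lift the blocks out and stand them upright on the empty black cooling rack; do not disturb the jam jar, the price sign or the roll of tape.

Things in the scene. Friction and masses are not known exactly. Their poses are not given: they have to be found in the camera images.
- fence_corner (a point): inner corner of the fixed clamping jig's two fences, on its plywood bed, 6 mm above the counter. x: the way the jaw travels, to the end fence (face at x = 0, 40 mm high); y: from the low side fence (face at y = 0, 10 mm high, x -0.116 to 0) across the bed, free to y = 0.098; z up. A flush block's centre is at y = 0.028; blocks stand in a row along -x, 30 mm each
- squeeze_point (a point): middle for the gripper when squeezing, 80 mm above the counter; axes as fence_corner. Two plates, 24 mm wide, stand here on a housing, from 50 to 100 mm above the counter: the fixed black grip (outer face 15 mm ahead, +x) and red trigger (outer face 33 mm behind at rest, 15 squeezed). Straddle both from above, close along x with 25 N, then open to over 70 mm to let it spring back
- trigger (a joint): travel of the trigger: 0 at rest, 0.018 m fully squeezed to the fixed grip; sprung back when let go; needs up to 20 N. A full stroke walks the jaw 12 mm (two ratchet teeth), less where the row resists; the first 5 mm are idle. Let go, the jaw stays latched at the last tooth passed
- jaw (a joint): travel of the jaw to the end fence: 0 fully open, 0.065 m at most. Moved by the trigger; latched against going back; runs back by its own spring while the release tab is held down
- pad (a joint): compression of the jaw's sprung pad: 0 when free, grows as the row is squeezed, 0.012 m at most (7 N). Firm is over 0.004 m with the trigger let go
- pad_face (a point): middle of the pad's pressing face (34 mm wide, 38 high), 32 mm above the counter; axes as fence_corner, where it lies at x = -0.112 with the jaw open. The housing behind it, 50 mm above the counter, fills x = -0.270 to -0.160, y = 0.001 to 0.055 of that frame
- tab_top (a point): middle of the top of the yellow release tab, a 26 x 26 mm paddle at y = 0.077 of fence_corner's frame, 57 mm above the counter at rest. Hinged; goes down about 9 mm when pressed with 5 to 8 N; hold it down a second or two while the jaw runs back. It springs up again, and clicks a little as the jaw walks
- release_tab (a joint): angle of the release tab: about 0 at rest, 0.32 rad fully pressed; the jaw is let go above about 0.15 rad
- block_0_center (a point): freshly glued price block of pale wood, black panel on one broad face: 30 mm thick (x), 56 wide (y), 44 tall with a 6 mm steel foot, 0.16 kg; two or three are present. The point is its centre, 22 mm above its underside, z up. Grip it across its 56 mm width, above the side fence's height when on the jig.
- block_1_center (a point): freshly glued price block of pale wood, black panel on one broad face: 30 mm thick (x), 56 wide (y), 44 tall with a 6 mm steel foot, 0.16 kg; two or three are present. The point is its centre, 22 mm above its underside, z up. Grip it across its 56 mm width, above the side fence's height when on the jig.
- block_2_center (a point): freshly glued price block of pale wood, black panel on one broad face: 30 mm thick (x), 56 wide (y), 44 tall with a 6 mm steel foot, 0.16 kg; two or three are present. The point is its centre, 22 mm above its underside, z up. Grip it across its 56 mm width, above the side fence's height when on the jig.
- rack_place (a point): point on the flat wire top (26 mm above the counter) of the empty black cooling rack, which is fixed at the robot's right behind the blocks' starting places (another, with pastries, lies farther right). 60 mm in from the middle of the rack's near edge: the top reaches 145 mm to either side (x), 60 mm on towards the robot (+y) and 355 mm away (-y); z up
- jam_jar: jam jar, 62 mm wide, 85 tall, loose, beside the jig's end fence; origin at the centre of its underside. Leave alone
- price_sign: bent black price stand, 47 x 88 x 58 mm, loose, right of the blocks; origin at the centre of its underside. Leave alone
- tape_roll: roll of pale tape lying flat, 96 mm across, 25 high, loose, right of the blocks; origin at the centre of its underside. Leave alone
Not all that is in view belongs to the job. What is shaped like the part that bears block_0_center but green or turquoise is not meant.

How it is judged:
By the outcome, as a careful person would: the job done as asked, in the order asked, and still so for the second after the job is handed in, with the robot touching nothing.
Of block_0, block_1, block_2 only 2 to 3 are there at a start; the rules pass over those that are not, and their reading is None.
At some moment in a run one of block_0, block_1, block_2 may be knocked a few centimetres aside while the robot is not near it.
Once in a run the grip may slacken for a moment while it holds something.
It also fails if it takes over 210 s, if anything falls off the work surface, if the arm or the gripper's body presses on something with over 40 N, if the wrist force passes 120 N, or if a joint passes its speed limit or range.

## Working session

There is one attempt and no reset: what is moved stays moved. The work goes in short steps, each a Python script; the robot and the scene stay as the last script left them, time stands still between calls to the robot, and variables do not carry over. Pictures are saved under pics/ and viewed, at most 16 in all, crops included, and the job is handed in when it is done.

```bash
mkdir -p pics; python3 - <<'E'
from cell import ctrl
import cv2,pickle
for n in ["top","side"]:
    c=ctrl.camera(n); pickle.dump(c,open(f"pics/{n}0.pkl","wb"))
    cv2.imwrite(f"pics/{n}0.png",cv2.resize(c["frame"][:,:,::-1],(800,600),interpolation=cv2.INTER_CUBIC))
    print(n,c["mtx"],c["R"],c["t"])
s=ctrl.sense();print(s)
E
```

```text
top [[478.98293545   0.         285.83698195]
 [  0.         478.98293545 211.13625116]
 [  0.           0.           1.        ]] [[-0.01935212 -0.99979772 -0.00547943]
 [-0.99613056  0.01975048 -0.08563781]
 [ 0.0857287   0.00380096 -0.99631127]] [-0.08408677  0.56537877  1.63847588]
side [[401.02732261   0.         278.97541959]
 [  0.         401.02732261 211.28572505]
 [  0.           0.           1.        ]] [[ 0.91118068 -0.41193635 -0.00763015]
 [-0.16644579 -0.35110176 -0.92142463]
 [ 0.37688934  0.84085432 -0.38848221]] [-0.56819881  0.12845889  1.12736526]
{'time_s': 0.1, 'q': array([-1.53038451e+00,  3.13426830e-01,  1.49833895e+00,  6.19583636e-06,
        1.33097415e+00, -2.23362725e-01]), 'qvel': array([ 0.00169222, -0.00264771, -0.00125704,  0.00144135,  0.00081044,
       -0.00197791]), 'joint_torque': array([ 2.44168288e-03, -4.02813005e+01, -2.52646512e+01,  6.94790762e-02,
        3.42512887e-02, -5.82588245e-05]), 'eef_pos': array([ 0.13688147, -0.50662886,  0.23820986]), 'tcp_rot': array([ 9.91315407e-01,  1.31504506e-01,  5.53972824e-05, -5.70968975e-04]), 'contact_force': array([0.39174233, 0.13958751, 0.53935288]), 'torque': array([-0.0119592 ,  0.00591542, -0.01576819]), 'grasp_force': 0.0, 'gripper_width': 1.0002306965997554}
```

View pics/top0.png

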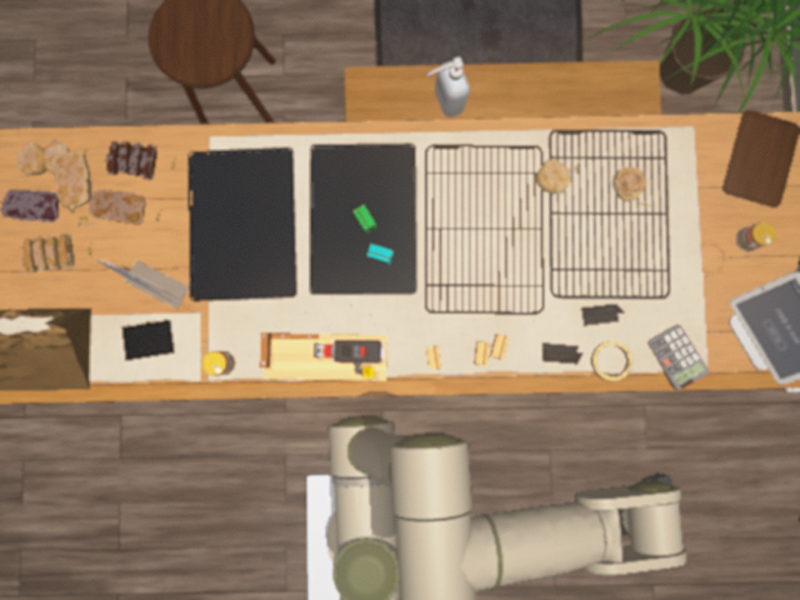

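View pics/side0.png

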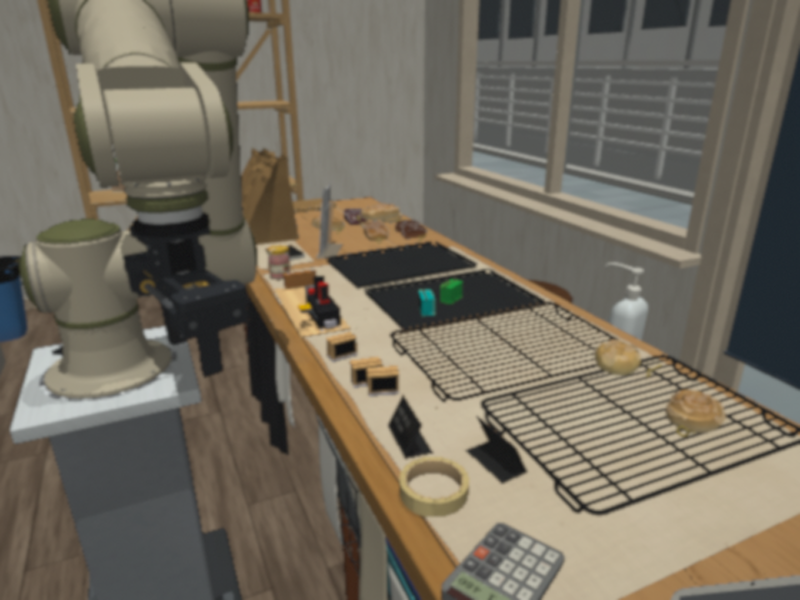

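The top view shows the jig at (325,357), with its end fence at the left (264,350) and its side fence along the top edge. The blocks are at (433,357), (481,352) and (498,346), the jar at (216,363), and the empty rack at (485,230). The side view confirms three pale blocks with black panels.

```bash
cat > h.py <<'E'
import numpy as np, cv2, time
from cell import ctrl
from scipy.spatial.transform import Rotation as Rn
def ray(c,uv,z):
    uv=np.atleast_2d(uv).astype(float)
    d=np.linalg.inv(c["mtx"])@np.c_[uv,np.ones(len(uv))].T
    R,t=c["R"],c["t"]; o=-R.T@t; d=R.T@d
    return (o[:,None]+d*((z-o[2])/d[2])).T
def cloud(c):
    h,w=c["range_z"].shape; u,v=np.meshgrid(np.arange(w),np.arange(h)); z=c["range_z"]
    K=c["mtx"]; P=np.stack([(u-K[0,2])/K[0,0]*z,(v-K[1,2])/K[1,1]*z,z],-1)
    X=(P-c["t"])@c["R"]; X[z==0]=np.nan; return X
def ori(a):  # tool down, closing line (tool y) along world direction angle a
    y=np.array([np.cos(a),np.sin(a),0]); z=np.array([0,0,-1.]); x=np.cross(y,z)
    return Rn.from_matrix(np.c_[x,y,z]).as_quat()
def save(c,n,s=1.4): cv2.imwrite(f"pics/{n}.png",cv2.resize(c["frame"][:,:,::-1],None,fx=s,fy=s,interpolation=cv2.INTER_CUBIC))
E
python3 - <<'E'
from h import *
import pickle
c=pickle.load(open("pics/top0.pkl","rb"))
px=np.array([[433,357],[481,352],[498,346],[264,350],[325,357],[385,335],[385,380],[216,363],[425,313],[543,313],[425,147],[562,352],[612,361]])*.7
print(np.round(ray(c,px,0.02),3))
w=ctrl.camera("wrist"); T=Rn.from_quat(ctrl.sense()["tcp_rot"]).as_matrix()
print("cam in tool",T.T@(-w["R"].T@w["t"]-ctrl.sense()["eef_pos"]),(T.T@w["R"].T)[:,2])
for a in (np.pi/2,-np.pi/2,0,np.pi):
  for p in ([.4,-.2,.4],[.4,0.12,.4],[.4,.25,.4]):
    q=ctrl.solve_ik(p,ori(a)); print(a,p,None if q is None else np.round(q,2))
E
```

```text
[[ 0.428 -0.152  0.02 ]
 [ 0.438 -0.268  0.02 ]
 [ 0.452 -0.31   0.02 ]
 [ 0.453  0.257  0.02 ]
 [ 0.433  0.109  0.02 ]
 [ 0.484 -0.037  0.02 ]
 [ 0.375 -0.035  0.02 ]
 [ 0.424  0.373  0.02 ]
 [ 0.535 -0.135  0.02 ]
 [ 0.53  -0.422  0.02 ]
 [ 0.948 -0.144  0.02 ]
 [ 0.434 -0.464  0.02 ]
 [ 0.41  -0.584  0.02 ]]
cam in tool [ 0.07144358 -0.00089021 -0.14521495] [-0.27656823 -0.00104829  0.96099371]
1.5707963267948966 [0.4, -0.2, 0.4] [-0.73  0.07  1.38 -0.    1.69 -2.3 ]
1.5707963267948966 [0.4, 0.12, 0.4] [ 0.01  0.    1.45 -0.    1.69 -1.56]
1.5707963267948966 [0.4, 0.25, 0.4] [ 0.31  0.13  1.31 -0.    1.7  -1.26]
-1.5707963267948966 [0.4, -0.2, 0.4] [-0.73  0.07  1.38 -0.    1.69  0.84]
-1.5707963267948966 [0.4, 0.12, 0.4] [ 0.01  0.    1.45 -0.    1.69  1.58]
-1.5707963267948966 [0.4, 0.25, 0.4] [ 0.31  0.13  1.31 -0.    1.7   1.88]
0 [0.4, -0.2, 0.4] [-0.73  0.07  1.38 -0.    1.69 -0.73]
0 [0.4, 0.12, 0.4] [ 0.01  0.    1.45 -0.    1.69  0.01]
0 [0.4, 0.25, 0.4] [ 0.31  0.13  1.31 -0.    1.7   0.31]
3.141592653589793 [0.4, -0.2, 0.4] [-0.73  0.07  1.38 -0.    1.69  2.41]
3.141592653589793 [0.4, 0.12, 0.4] None
3.141592653589793 [0.4, 0.25, 0.4] [ 0.31  0.13  1.31 -0.    1.7  -2.83]
```

```bash
python3 - <<'E'
from h import *
import pickle
for n,p in (("wb",[.43,-.27,.34]),("wj",[.43,.06,.30])):
    ctrl.move_pose(p,ori(0)); c=ctrl.camera("wrist"); pickle.dump(c,open(f"pics/{n}.pkl","wb")); save(c,n)
print(ctrl.sense()["time_s"])
E
```

```text
2.9583
```

View pics/wb.png

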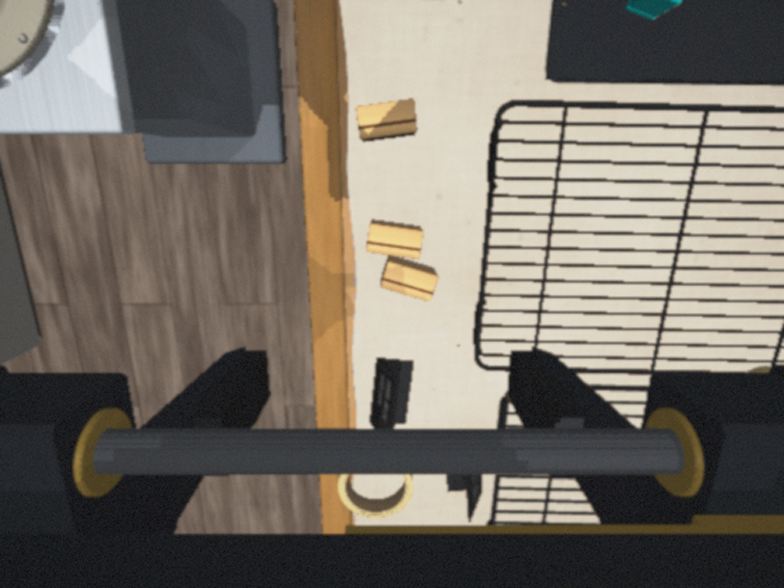

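View pics/wj.png

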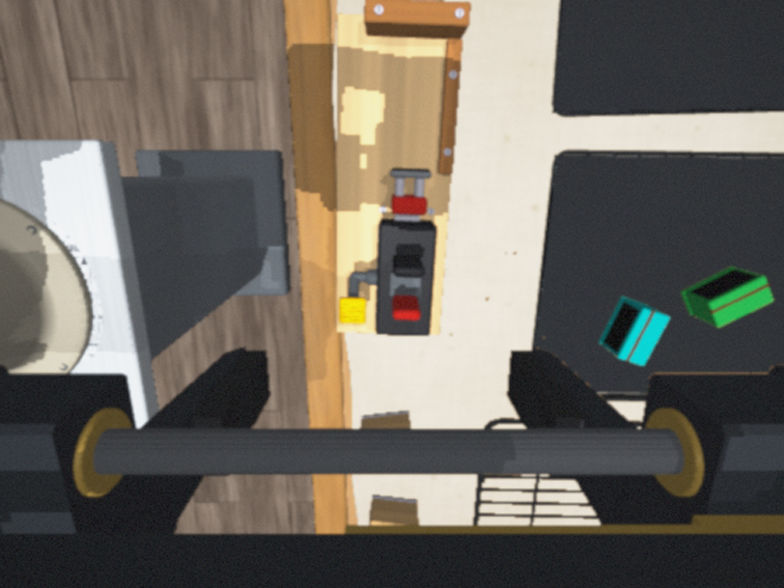

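The blocks show their tops with a dark glue seam at (387,119), (395,240) and (410,280). The jig's end fence is at (417,18), its side fence at (450,105), the pad at (411,174), the black grip at (407,258), the trigger at (405,308) and the tab at (353,310).

```bash
cat >> h.py <<'E'
def rects(c,mask,zp,amin=60):
    out=[]
    for k in cv2.findContours(mask.astype(np.uint8),cv2.RETR_EXTERNAL,cv2.CHAIN_APPROX_NONE)[0]:
        if cv2.contourArea(k)<amin: continue
        W=ray(c,k[:,0,:],zp)[:,:2]
        (cx,cy),(a,b),th=cv2.minAreaRect((W*1000).astype(np.float32))
        if a<b: a,b,th=b,a,th-90
        th=(th+90)%180-90
        out.append((cx/1000,cy/1000,a,b,th))
    return out
def blocks(c,z0=.0,amin=60):
    X=cloud(c); z=X[...,2]
    hsv=cv2.cvtColor(c["frame"],cv2.COLOR_RGB2HSV)
    m=(abs(z-z0-.044)<.008)&(X[...,0]<.9)&(X[...,0]>.3)&(hsv[...,0]<30)&(hsv[...,1]>50)&(hsv[...,2]>60)
    m=cv2.morphologyEx(m.astype(np.uint8),cv2.MORPH_CLOSE,np.ones((5,5)))
    return rects(c,m,z0+.044,amin)
E
python3 - <<'E'
from h import *
import pickle
c=pickle.load(open("pics/wb.pkl","rb"))
for r in blocks(c): print("block",np.round(r,4))
c=pickle.load(open("pics/wj.pkl","rb")); X=cloud(c); z=X[...,2]
hsv=cv2.cvtColor(c["frame"],cv2.COLOR_RGB2HSV);H,S,V=[hsv[...,i].astype(int) for i in range(3)]
def st(n,m,zz=None):
    P=X[m]; print(n,m.sum(),np.round(np.nanpercentile(P,[2,50,98],axis=0),4).tolist())
    if zz: print("   ",[np.round(r,4).tolist() for r in rects(c,m,zz,40)])
reg=(X[...,1]>-.1)&(X[...,0]<.52)&(X[...,0]>.34)
st("bed",reg&(abs(z-.006)<.003)&(S>90)&(H<30),.006)
st("end fence",reg&(abs(z-.046)<.005)&(X[...,1]>.2),.046)
st("side fence",reg&(abs(z-.016)<.004)&(H<16)&(S>90)&(X[...,0]>.44),.016)
st("red trig",reg&((H<6)|(H>174))&(S>180)&(z>.085),.1)
st("blk grip",reg&(z>.085)&(V<60),.1)
st("yellow",reg&(H>22)&(H<34)&(S>200)&(z>.045),.057)
st("pad",reg&(abs(z-.051)<.006)&(X[...,1]>.1)&(X[...,1]<.2),.051)
v=np.isfinite(z);f=v&(X[...,0]>.52); print(np.nanmedian(z[v&(abs(z)<.01)]))
E
```

```text
block [ 0.4443 -0.2887 78.4337 72.9321 -8.1918]
block [ 0.4283 -0.1508 55.494  30.3944  7.1776]
bed 7264 [[0.3832, 0.0132, 0.0036], [0.4331, 0.1672, 0.0053], [0.4824, 0.2452, 0.0072]]
    [[0.406, 0.0074, 24.3695, 10.2889, 89.2595], [0.4046, 0.0386, 29.3348, 11.3453, 14.1131], [0.4369, 0.173, 177.7367, 107.9791, 88.087]]
end fence 1383 [[0.4132, 0.2455, 0.042], [0.4553, 0.2542, 0.0453], [0.4951, 0.263, 0.0473]]
    [[0.4541, 0.2533, 85.5342, 18.7564, -0.0579]]
side fence 951 [[0.4539, 0.1329, 0.0129], [0.4863, 0.195, 0.0153], [0.4939, 0.2464, 0.0181]]
    [[0.4842, 0.1946, 127.2719, 50.1444, -71.2633]]
red trig 173 [[0.435, 0.0126, 0.0866], [0.4455, 0.0178, 0.0979], [0.4556, 0.0208, 0.1003]]
    [[0.4455, 0.0188, 21.1266, 11.0512, -0.0869]]
blk grip 45525 [[0.3686, 0.0548, 0.3096], [0.43, 0.0831, 0.3875], [0.4927, 0.0943, 0.4044]]
    [[0.6921, -0.1191, 218.804, 165.3902, 7.3507], [0.4341, -0.1457, 800.0579, 262.1904, -0.1297], [0.5822, -0.0724, 138.5553, 67.8366, -40.9125], [0.4474, 0.0556, 25.3495, 12.315, -4.9192]]
yellow 299 [[0.3854, -0.0048, 0.0547], [0.3962, 0.0068, 0.0563], [0.4079, 0.0175, 0.0582]]
    [[0.3968, 0.0063, 23.667, 22.3251, 88.1889]]
pad 479 [[0.4341, 0.1006, 0.0452], [0.449, 0.1136, 0.0515], [0.4658, 0.134, 0.0545]]
    [[0.4505, 0.1172, 35.42, 33.4875, -0.0754]]
0.0006160307723206502
```

```bash
python3 - <<'E'
from h import *
import pickle
for n,p in (("wj2",[.44,.13,.26]),("wb2",[.43,-.30,.22])):
    ctrl.move_pose(p,ori(0)); c=ctrl.camera("wrist"); pickle.dump(c,open(f"pics/{n}.pkl","wb"))
    save(c,n,1.0)
a=cv2.imread("pics/wj2.png");b=cv2.imread("pics/wb2.png");cv2.imwrite("pics/both.png",cv2.resize(np.vstack([a[:300],b[:300]]),None,fx=1,fy=1))
for r in blocks(c): print("block",np.round(r,4))
E
```

```text
block [  0.4514  -0.3082  55.9128  30.717  -16.8337]
block [ 0.4359 -0.2664 55.6571 30.1176 -8.1545]
block [ 0.4281 -0.1515 55.4854 30.7874  7.245 ]
```

View pics/both.png

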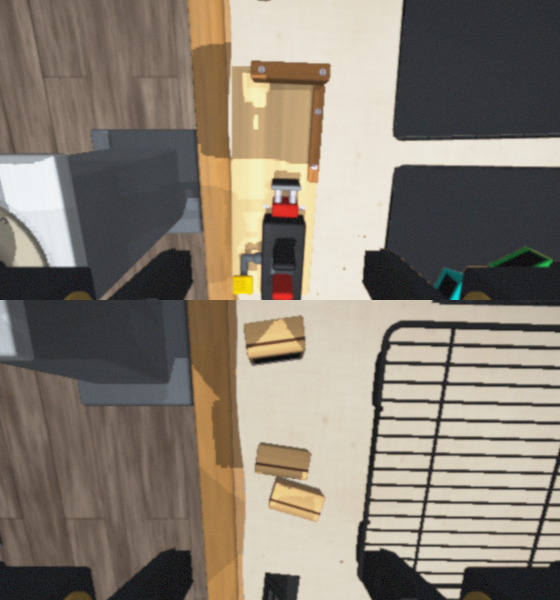

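The upper picture shows the end fence at rows 62-80 and the side fence at x 308-328. The lower picture shows the three blocks clearly apart. Next I'll fit the jig frame with line fits.

```bash
python3 - <<'E'
from h import *
import pickle
c=pickle.load(open("pics/wj2.pkl","rb")); X=cloud(c); z=X[...,2]
hsv=cv2.cvtColor(c["frame"],cv2.COLOR_RGB2HSV);H,S,V=[hsv[...,i].astype(int) for i in range(3)]
def fit(P,ax):
    P=np.array(P); 
    for _ in range(4):
        k=np.polyfit(P[:,ax],P[:,1-ax],1); e=P[:,1-ax]-np.polyval(k,P[:,ax]); P=P[abs(e)<max(2*e.std(),.0008)]
    return k,len(P),e.std()
# end fence: lowest row of top surface per column (z>.0445)
top=(z>.043)&(z<.052)&(X[...,1]>.235)&(X[...,1]<.28)&(X[...,0]>.42)&(X[...,0]<.485)
vs=[(u,np.nonzero(top[:,u])[0].max()+.5) for u in range(top.shape[1]) if top[:,u].sum()>3]
k=fit(ray(c,vs,.046)[:,:2],0);print("end face y = a*x+b",k,"at x=.474:",np.polyval(k[0],.474),"at .43:",np.polyval(k[0],.43))
wall=(z>.012)&(z<.038)&(X[...,1]>.235)&(X[...,1]<.26)&(X[...,0]>.42)&(X[...,0]<.47)
print("wall pts y",wall.sum(),np.percentile(X[wall][:,1],[10,50,90]))
# side fence: left-most column per row
g=lambda r:[round(float(x),4) for x in r]
for r in (100,120,140,160): print(r,[(u,g(X[r,u]),tuple(hsv[r,u])) for u in range(304,332,2)][0:12] if r in(120,) else "")
sf=(H<16)&(S>110)&(z>.011)&(z<.022)&(X[...,1]>.14)&(X[...,1]<.235)&(X[...,0]>.465)
L=[(np.nonzero(sf[v])[0].min()-.5,v) for v in range(420) if sf[v].sum()>4]
R=[(np.nonzero(sf[v])[0].max()+.5,v) for v in range(420) if sf[v].sum()>4]
for s in (L,R):
    k=fit(ray(c,s,.016)[:,:2],1);print("side x=a*y+b",k,"at y=.24",np.polyval(k[0],.24),"at .14",np.polyval(k[0],.14))
pad=(z>.045)&(z<.056)&(X[...,1]>.105)&(X[...,1]<.15)&(X[...,0]>.42)&(X[...,0]<.48)
print("pad",[np.round(r,4).tolist() for r in rects(c,pad,.051,30)])
yl=(H>22)&(H<34)&(S>190)&(z>.045); print("tab",[np.round(r,4).tolist() for r in rects(c,yl,.057,30)])
E
```

```text
end face y = a*x+b (array([-0.03829448,  0.2633649 ]), 59, np.float64(0.0003071671681413874)) at x=.474: 0.24521331030045984 at .43: 0.24689826758880953
wall pts y 127 [0.24584807 0.24659932 0.24739068]
100 
120 [(304, [0.4731, 0.2046, 0.0062], (np.uint8(18), np.uint8(99), np.uint8(196))), (306, [0.4757, 0.2047, 0.0044], (np.uint8(18), np.uint8(100), np.uint8(203))), (308, [0.4781, 0.2046, 0.0053], (np.uint8(17), np.uint8(96), np.uint8(193))), (310, [0.4806, 0.2046, 0.0052], (np.uint8(17), np.uint8(103), np.uint8(146))), (312, [0.4819, 0.2046, 0.0158], (np.uint8(15), np.uint8(141), np.uint8(130))), (314, [0.4843, 0.2046, 0.0158], (np.uint8(14), np.uint8(150), np.uint8(150))), (316, [0.4868, 0.2046, 0.0152], (np.uint8(14), np.uint8(148), np.uint8(143))), (318, [0.4891, 0.2046, 0.0162], (np.uint8(14), np.uint8(149), np.uint8(137))), (320, [0.4916, 0.2046, 0.0149], (np.uint8(14), np.uint8(150), np.uint8(133))), (322, [0.4941, 0.2046, 0.0146], (np.uint8(16), np.uint8(55), np.uint8(181))), (324, [0.4986, 0.2047, -0.0001], (np.uint8(20), np.uint8(22), np.uint8(233))), (326, [0.5013, 0.2047, -0.0011], (np.uint8(21), np.uint8(18), np.uint8(236)))]
140 
160 
side x=a*y+b (array([0.03925559, 0.47295052]), 68, np.float64(0.00037153586054331736)) at y=.24 0.4823718626485942 at .14 0.4784463034617319
side x=a*y+b (array([0.03788134, 0.48486924]), 68, np.float64(0.00037662900801145507)) at y=.24 0.49396075860326755 at .14 0.4901726244937958
pad [[0.4494, 0.1107, 30.7063, 12.1393, 0.0256], [0.4503, 0.1287, 35.0015, 13.4681, -3.0262]]
tab [[0.3961, 0.007, 24.0417, 22.6551, 88.6905]]
```

```bash
cat >> h.py <<'E'
U=np.array([.0385,.99926]); Vv=np.array([-.99926,.0385]); C=np.array([.4826,.2449])
AJ=-.0385
def jig(x,y,z): return np.r_[C+x*U+y*Vv,z]
def F(): return ctrl.sense()["contact_force"].copy()
def guard(d,fmax,step,n,feed=.02):
    """step along d until force along -d exceeds fmax (relative to start); returns steps made"""
    d=np.array(d,float); f0=F()@d
    for i in range(n):
        ctrl.line_to(ctrl.sense()["eef_pos"]*0+guard.p+d*step*(i+1),feed=feed)
        f=f0-F()@d
        if f>fmax: break
    guard.p=guard.p+d*step*(i+1); return i+1,round(float(f),2)
def pick(x,y,z,a,h=.16):
    ctrl.set_gripper(1.0)
    ctrl.move_pose([x,y,h],ori(a)); ctrl.line_to([x,y,z],feed=.12); ctrl.set_gripper(0.3)
    s=ctrl.sense(); print("grip",round(s["gripper_width"],3),round(s["grasp_force"],1))
    ctrl.line_to([x,y,h],feed=.15); s=ctrl.sense(); print("lifted",round(s["gripper_width"],3),round(s["grasp_force"],1))
def load(xf,h=.16):
    p=jig(xf,.030,h); ctrl.move_pose(p,ori(AJ)); p=p.copy(); p[2]=.026; ctrl.line_to(p,feed=.1)
    ctrl.wait(.2); guard.p=p; print("down",guard([0,0,-1],3,.0007,9),guard.p)
    guard.p=guard.p+[0,0,.0004]; ctrl.line_to(guard.p,feed=.02)
    print("push",guard(np.r_[-Vv,0],7,.0006,12),(guard.p[:2]-C)@Vv)
    s=ctrl.sense(); print("held",round(s["gripper_width"],3))
    ctrl.set_gripper(.85); q=guard.p.copy(); q[2]=h; ctrl.line_to(q,feed=.15)
def find():
    ctrl.move_pose([.43,-.27,.24],ori(0)); c=ctrl.camera("wrist"); r=blocks(c); 
    for b in r: print("blk",np.round(b,4).tolist())
    return r
E
python3 - <<'E'
from h import *
r=find(); b=max(r,key=lambda b:b[1])
pick(b[0],b[1],.016,np.radians(b[4])); load(-.0165)
ctrl.move_pose(jig(-.06,.04,.26),ori(0)); save(ctrl.camera("wrist"),"l1",1.0); s=ctrl.sense(); print(s["time_s"],s["contact_force"])
r=find()
E
```

```text
blk [0.444, -0.2888, 77.8599, 73.5959, -8.4471]
blk [0.428, -0.151, 55.4521, 30.3834, 7.0851]
grip 0.636 30.0
lifted 0.633 30.0
down (6, 5.31) [0.45198695 0.22956721 0.0218    ]
push (5, 8.85) 0.02700007553519997
held 0.633
17.4917 [ 0.98425739  0.03519648 -0.27178326]
blk [0.444, -0.2888, 77.8988, 73.6137, -8.1092]
```

View pics/l1.png

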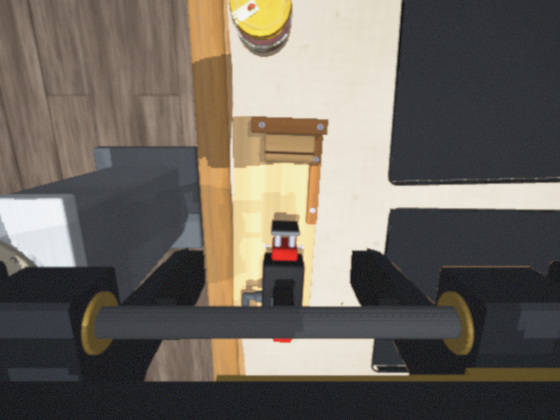

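Block 1 stands at (290,146) against both fences. Next are the other two.

```bash
sed -i 's/\[.43,-.27,.24\]/[.43,-.30,.22]/' h.py; python3 - <<'E'
from h import *
for xf in (-.0475,-.0785):
    r=[b for b in find() if 50<b[2]<62 and 25<b[3]<36]; b=max(r,key=lambda b:b[1])
    pick(b[0],b[1],.016,np.radians(b[4])); load(xf)
ctrl.move_pose(jig(-.10,.04,.24),ori(0)); c=ctrl.camera("wrist"); save(c,"l2",1.0); s=ctrl.sense(); print(s["time_s"],s["contact_force"])
for b in blocks(c,.006): print("jig",np.round(b,4).tolist())
E
```

```text
blk [0.4514, -0.3082, 56.0597, 30.7261, -16.8705]
blk [0.436, -0.2664, 55.5398, 29.9719, -8.2061]
grip 0.629 30.0
lifted 0.635 30.0
down (6, 6.32) [0.45079345 0.19859015 0.0218    ]
push (6, 8.67) 0.026400073856639984
held 0.631
blk [0.4516, -0.3083, 56.4079, 30.634, -16.8374]
grip 0.631 30.0
lifted 0.635 30.0
down (6, 4.53) [0.44959995 0.16761309 0.0218    ]
push (6, 9.35) 0.026400073856639995
held 0.633
45.9583 [-0.41166413 -0.19128298  0.38480002]
jig [0.3963, 0.014, 26.0164, 22.0205, -0.0638]
jig [0.4724, 0.0455, 85.3144, 3.1073, 88.4583]
jig [0.4494, 0.1034, 30.9045, 18.0385, -0.0518]
jig [0.4522, 0.2076, 111.3293, 83.0736, 87.8544]
```

View pics/l2.png

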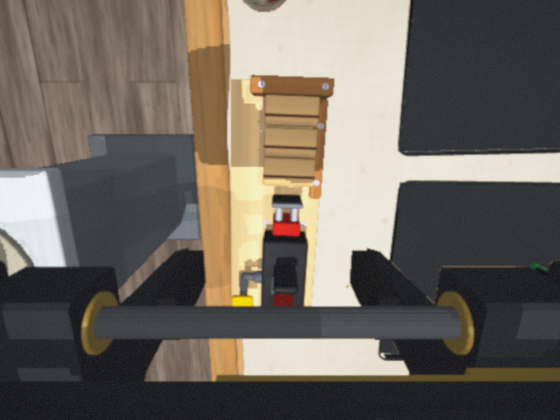

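All three are flush in a row, at px (292,95-185). Now I'll squeeze.

```bash
cat >> h.py <<'E'
SQ=jig(-.199,.028,.062); AS=np.pi/2-.0385
def squeeze(n):
    up=SQ+[0,0,.08]; ctrl.set_gripper(1.0); ctrl.move_pose(up,ori(AS)); ctrl.line_to(SQ,feed=.1)
    for i in range(n):
        ctrl.set_gripper(.2); ctrl.wait(.3); s=ctrl.sense(); print("sq",round(s["gripper_width"],3),round(s["grasp_force"],1),np.round(s["contact_force"],1))
        ctrl.set_gripper(1.0); ctrl.wait(.3)
    ctrl.line_to(up,feed=.15)
def jaw(n):
    ctrl.move_pose(jig(-.10,.04,.24),ori(0)); c=ctrl.camera("wrist"); save(c,n,1.0); X=cloud(c)
    hsv=cv2.cvtColor(c["frame"],cv2.COLOR_RGB2HSV); H,S=hsv[...,0],hsv[...,1]
    rel=X[...,:2]-C; xf=rel@U; yf=rel@Vv; z=X[...,2]
    red=((H<6)|(H>174))&(S>180)&(xf>-.17); print("red xf",np.round(np.nanpercentile(xf[red],[5,50,95]),4))
    m=(abs(z-.050)<.006)&(abs(yf-.028)<.012)&(S<70)&(xf<-.07)&(xf>-.17); print("pad xf",m.sum(),np.round(np.percentile(xf[m],[5,50,97]),4)); 
    print("t",ctrl.sense()["time_s"])
    return c
E
python3 - <<'E'
from h import *
jaw("j0"); squeeze(2); jaw("j1")
E
```

```text
red xf [-0.1595 -0.1426 -0.1357]
pad xf 497 [-0.1687 -0.1309 -0.1118]
t 46.2583
sq 0.337 30.0 [ -7.6 -41.8   3.8]
sq 0.334 30.0 [ -7.5 -42.2   0.9]
red xf [-0.1254 -0.1184 -0.1123]
pad xf 448 [-0.1683 -0.1099 -0.0911]
t 56.4083
```

View pics/j1.png

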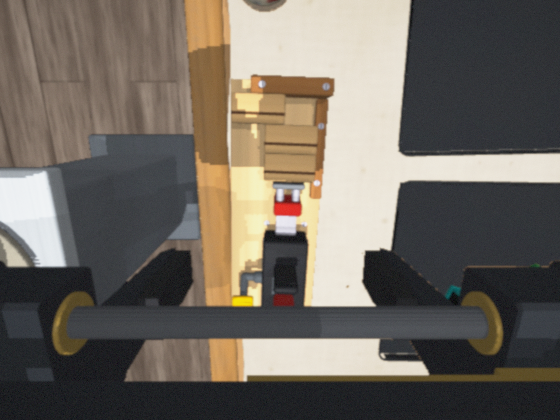

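Block 1 has been knocked about 32 mm away from the side fence, at (258,108), while its neighbours stayed in place. I'll measure it and bring it back with a grip and guarded push, before any further squeezing.

```bash
python3 - <<'E'
from h import *
ctrl.move_pose(jig(-.06,.04,.20),ori(0)); c=ctrl.camera("wrist"); save(c,"k1",1.0); X=cloud(c); z=X[...,2]
hsv=cv2.cvtColor(c["frame"],cv2.COLOR_RGB2HSV);H,S,V=[hsv[...,i].astype(int) for i in range(3)]
rel=X[...,:2]-C; xf=rel@U; yf=rel@Vv
m=(abs(z-.050)<.006)&(xf<-.002)&(xf>-.04)&(yf>.059)&(yf<.12)
P=np.c_[xf[m],yf[m]]; print(m.sum(),np.percentile(P,[1,50,99],axis=0))
for r in rects(c,m,.05,20): print(np.round(r,4))
cv2.imwrite("pics/k1c.png",cv2.resize(c["frame"][40:240,170:400,::-1],None,fx=3,fy=3))
E
```

```text
1021 [[-0.02949384  0.0592848 ]
 [-0.01551199  0.07524506]
 [-0.00242485  0.09141736]]
[ 0.4067  0.232  31.9083 27.5733 -0.8399]
```

View pics/k1c.png

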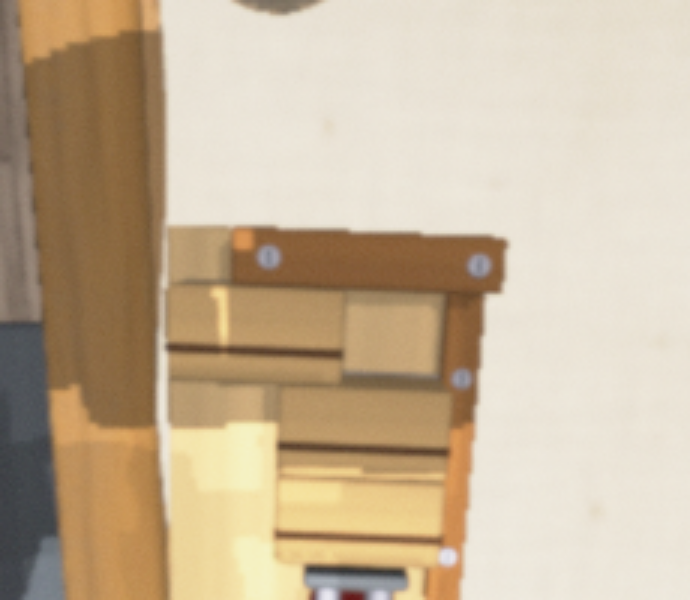

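The block is square in its slot, spanning y_f .035 to .091. I'll grip it there and slide it back.

```bash
python3 - <<'E'
from h import *
ctrl.set_gripper(1.0); p=jig(-.016,.063,.12); ctrl.move_pose(p,ori(AJ)); p[2]=.022; ctrl.line_to(p,feed=.1)
ctrl.set_gripper(.3); s=ctrl.sense(); print("grip",s["gripper_width"],s["eef_pos"])
p[2]=.0228; ctrl.line_to(p,feed=.03); q=jig(-.016,.0305,.0228); ctrl.line_to(q,feed=.06); print(F())
q[2]=.0222; ctrl.line_to(q,feed=.03); ctrl.wait(.2)
guard.p=q; print(guard(np.r_[-Vv,0],7,.0006,12),(guard.p[:2]-C)@Vv)
ctrl.set_gripper(.85); q=guard.p.copy(); q[2]=.14; ctrl.line_to(q,feed=.15)
c=jaw("j2"); cv2.imwrite("pics/j2c.png",cv2.resize(c["frame"][60:250,180:400,::-1],None,fx=3,fy=3))
E
```

```text
grip 0.631102800397347 [0.41882316 0.23134406 0.02205772]
[ 3.31337579  0.8550296  -2.80129212]
(2, 7.97) 0.029300081969680033
red xf [-0.125  -0.118  -0.1122]
pad xf 466 [-0.1685 -0.1092 -0.0907]
t 63.1333
```

View pics/j2c.png

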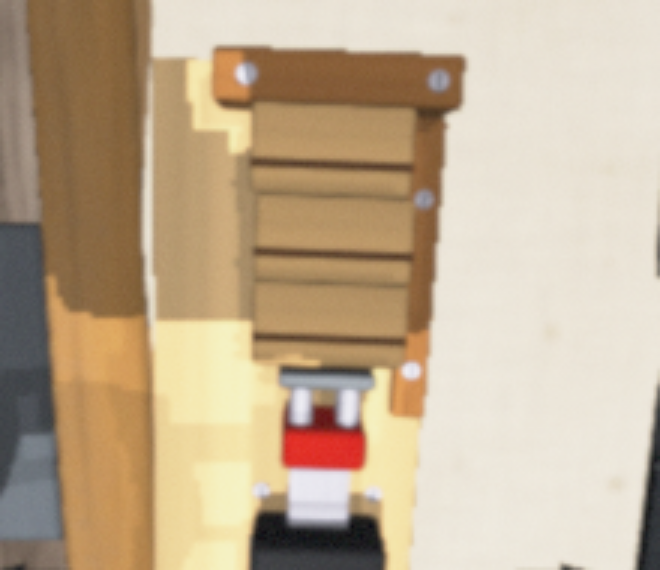

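```bash
cat >> h.py <<'E'
def edges(c):
    X=cloud(c); rel=X[...,:2]-C; xf=rel@U; yf=rel@Vv; z=X[...,2]
    for lo,hi in ((-.026,-.006),(-.057,-.037),(-.086,-.068)):
        m=(abs(z-.05)<.006)&(xf>lo)&(xf<hi)&(yf<.1)&(yf>-.02)
        L=[(np.nonzero(m[v])[0].min()-.5,v) for v in range(420) if m[v].sum()>20]
        R=[(np.nonzero(m[v])[0].max()+.5,v) for v in range(420) if m[v].sum()>20]
        o=[]
        for s in (L,R):
            W=ray(c,s,.05)[:,:2]-C; k=np.polyfit(W@U,W@Vv,1); o+=[round(float(np.median(W@Vv)),4),round(float(k[0]),3)]
        print("block far/fence edges yf, slope",o)
E
python3 - <<'E'
from h import *
ctrl.move_pose(jig(-.06,.04,.20),ori(0)); c=ctrl.camera("wrist"); edges(c)
E
```

```text
block far/fence edges yf, slope [0.0578, 0.406, 0.0022, 0.453]
block far/fence edges yf, slope [0.0559, 0.432, 0.0003, 0.119]
block far/fence edges yf, slope [0.0554, 0.207, 0.0002, 0.228]
```

Block 1 is about 2 mm short of the fence. I'll nudge it flush with closed fingers on its far face.

```bash
python3 - <<'E'
from h import *
ctrl.set_gripper(0); p=jig(-.0195,.076,.14); ctrl.move_pose(p,ori(AS)); p[2]=.026; ctrl.line_to(p,feed=.12); p=jig(-.0195,.069,.026); ctrl.line_to(p,feed=.05); ctrl.wait(.2)
guard.p=p; print(guard(np.r_[-Vv,0],9,.0006,16),(guard.p[:2]-C)@Vv)
ctrl.line_to(jig(-.0195,.076,.026),feed=.06); ctrl.line_to(jig(-.0195,.076,.14),feed=.15)
ctrl.move_pose(jig(-.06,.04,.20),ori(0)); edges(ctrl.camera("wrist")); print(ctrl.sense()["time_s"])
E
```

```text
(6, 10.66) 0.06540018296304002
block far/fence edges yf, slope [0.0558, 0.476, 0.0002, 0.482]
block far/fence edges yf, slope [0.0559, 0.164, 0.0003, 0.506]
block far/fence edges yf, slope [0.0557, 0.298, 0.0001, 0.202]
71.6083
```

Now all three are flush. I'll squeeze on with the centre shifted 2 mm back.

```bash
sed -i 's/SQ=jig(-.199,/SQ=jig(-.201,/' h.py; python3 - <<'E'
from h import *
squeeze(1); c=jaw("j3"); edges(c)
cv2.imwrite("pics/j3c.png",cv2.resize(c["frame"][60:310,180:400,::-1],None,fx=2.4,fy=2.4))
E
```

```text
sq 0.346 30.0 [ -6.3 -29.5   3.3]
red xf [-0.1195 -0.1125 -0.1064]
pad xf 419 [-0.1689 -0.1066 -0.091 ]
t 80.25
block far/fence edges yf, slope [0.0555, 0.463, 0.0002, 0.162]
block far/fence edges yf, slope [0.0556, 0.32, 0.0002, 0.3]
block far/fence edges yf, slope [0.0558, 0.345, 0.0, 0.213]
```

View pics/j3c.png

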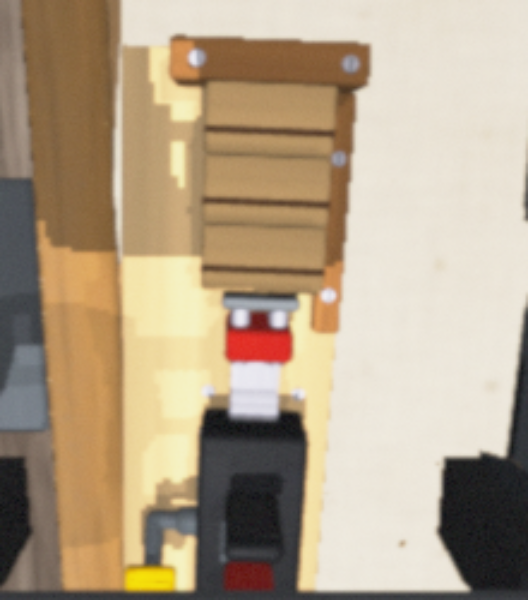

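The pad stays on the row while the jaw went on 6 mm. The gap from pad to red body fell from 23.9 mm to 15.4 mm, so the pad is compressed about 8 mm, which is firm. I'll wait, then release.

```bash
python3 - <<'E'
from h import *
ctrl.wait(3.5); ctrl.set_gripper(0)
p=jig(-.241,.077,.14); ctrl.move_pose(p,ori(AS)); p[2]=.062; ctrl.line_to(p,feed=.1); ctrl.wait(.2)
guard.p=p.copy(); print(guard([0,0,-1],9.5,.001,16,.03),guard.p,F()); ctrl.wait(2.5); print(F())
p[2]=.14; ctrl.line_to(p,feed=.1)
c=jaw("j4"); edges(c)
X=cloud(c); save(c,"j4",1.0)
E
```

```text
(6, 14.65) [0.39637848 0.00704284 0.056     ] [-5.36212798 -3.12625352 13.72132818]
[-5.88098781 -3.21505465 12.87450389]
red xf [-0.1195 -0.1126 -0.1065]
pad xf 415 [-0.1685 -0.1064 -0.0909]
t 94.525
block far/fence edges yf, slope [0.0555, 0.459, 0.0003, 0.152]
block far/fence edges yf, slope [0.0555, 0.32, 0.0001, 0.287]
block far/fence edges yf, slope [0.0558, 0.398, -0.0, 0.213]
```

View pics/j4.png

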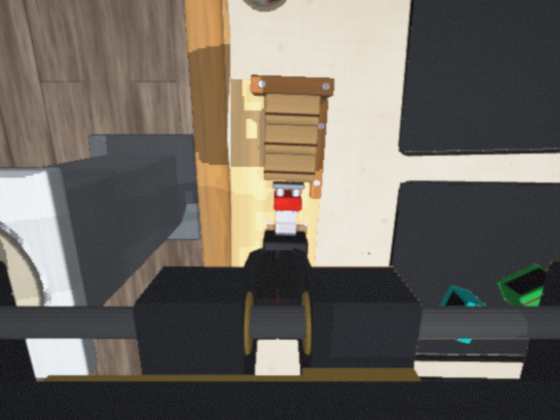

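The press was blocked at 0.056, most likely by the fingers' 34 mm width touching the hinge arm. I'll turn them so that only 18 mm lies along the tab, and press a little further out.

```bash
python3 - <<'E'
from h import *
ctrl.set_gripper(0)
p=jig(-.246,.079,.14); ctrl.move_pose(p,ori(AJ)); p[2]=.060; ctrl.line_to(p,feed=.1); ctrl.wait(.2)
guard.p=p.copy(); f0=F()
for i in range(14):
    guard.p[2]-=.001; ctrl.line_to(guard.p,feed=.03); f=F()-f0; print(round(guard.p[2],3),np.round(f,1))
    if f[2]>11: break
ctrl.wait(2.5); print(F()-f0)
p[2]=.14; ctrl.line_to(p,feed=.1)
c=jaw("j5"); edges(c)
E
```

```text
0.059 [1.1 0.9 0.2]
0.058 [0.5 1.2 0.5]
0.057 [-1.6 -0.6  4.9]
0.056 [-5.1 -4.4 11.4]
[-4.24656318 -2.70982687 11.08077444]
red xf [-0.1193 -0.1127 -0.1064]
pad xf 433 [-0.1683 -0.1062 -0.0908]
t 101.9333
block far/fence edges yf, slope [0.0559, 0.275, 0.0001, 0.271]
block far/fence edges yf, slope [0.0556, 0.074, -0.0, 0.514]
block far/fence edges yf, slope [0.0554, 0.155, -0.0001, 0.488]
```

```bash
python3 - <<'E'
from h import *
ctrl.set_gripper(0)
p=jig(-.246,.079,.14); ctrl.move_pose(p,ori(AJ)); a=ctrl.camera("side")
p[2]=.060; ctrl.line_to(p,feed=.1); ctrl.wait(.2); f0=F()
p[2]=.0555; ctrl.line_to(p,feed=.03); s=ctrl.sense(); print(s["eef_pos"],p,F()-f0,s["torque"]); b=ctrl.camera("side")
f=lambda c: cv2.resize(c["frame"][170:250,180:280,::-1],None,fx=4,fy=4,interpolation=cv2.INTER_CUBIC)
cv2.imwrite("pics/tab.png",np.hstack([f(a),f(b)])); 
E
```

```text
[0.39463031 0.00138336 0.05603836] [0.39418746 0.00212354 0.0555    ] [-4.32474713 -6.04356308 11.41090583] [-0.87500383  0.53554094  0.00990521]
```

View pics/tab.png

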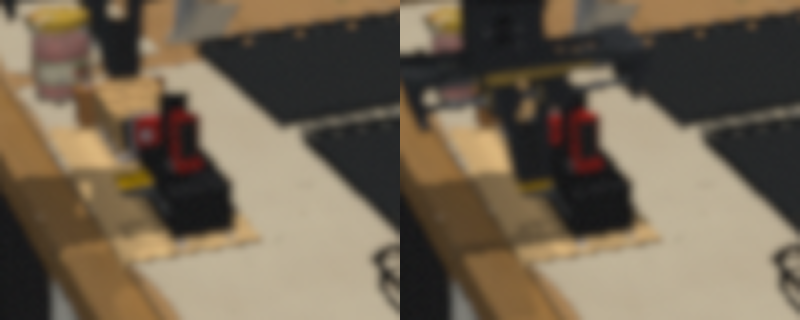

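The fingertip is on the tab and nothing else is touching, so the loaded pawl needs more force. I'll press on in steps, up to 28 N.

```bash
python3 - <<'E'
from h import *
p=ctrl.sense()["eef_pos"]; p=np.r_[jig(-.246,.079,0)[:2],.0555]
for i in range(14):
    p[2]-=.0007; ctrl.line_to(p,feed=.02); f=F(); print(round(p[2],4),round(ctrl.sense()["eef_pos"][2],4),np.round(f,1))
    if f[2]>28 or p[2]<.0475: break
ctrl.wait(2); print(F(),ctrl.sense()["eef_pos"])
E
```

```text
0.0548 0.0556 [-5.5 -6.7 16. ]
0.0541 0.055 [ -7.6 -10.1  18.8]
0.0534 0.0542 [-5.2 -9.8 13.4]
0.0527 0.0536 [ -7.  -12.8  17.4]
0.052 0.053 [ -9.2 -15.7  20.2]
0.0513 0.0524 [-10.5 -17.2  21.2]
0.0506 0.0518 [ -9.5 -18.9  22. ]
0.0499 0.0512 [-11.1 -21.   24.5]
0.0492 0.0505 [-12.6 -24.3  25.3]
0.0485 0.0499 [-14.1 -27.5  26.6]
0.0478 0.0493 [-13.8 -28.3  27.5]
0.0471 0.0487 [-15.8 -29.6  28.2]
[-16.02734444 -31.23790422  29.11704866] [ 0.39484369 -0.00120132  0.04866615]
```

```bash
python3 - <<'E'
from h import *
p=ctrl.sense()["eef_pos"].copy(); p[2]=.14; ctrl.line_to(p,feed=.1)
c=jaw("j6"); edges(c); 
X=cloud(c); hsv=cv2.cvtColor(c["frame"],cv2.COLOR_RGB2HSV); y=(hsv[...,0]>22)&(hsv[...,0]<34)&(hsv[...,1]>190)&(X[...,2]>.03)
print("tab",np.nanmedian(X[y],0))
E
```

```text
red xf [-0.1595 -0.1429 -0.1358]
pad xf 478 [-0.1683 -0.1304 -0.1117]
t 111.3417
block far/fence edges yf, slope [0.0559, 0.301, 0.0, 0.269]
block far/fence edges yf, slope [0.0559, 0.101, -0.0001, 0.527]
block far/fence edges yf, slope [0.0554, 0.041, -0.0, 0.523]
tab [nan nan nan]
  return np.nanmean(a, axis, out=out, keepdims=keepdims)
```

View pics/j6.png

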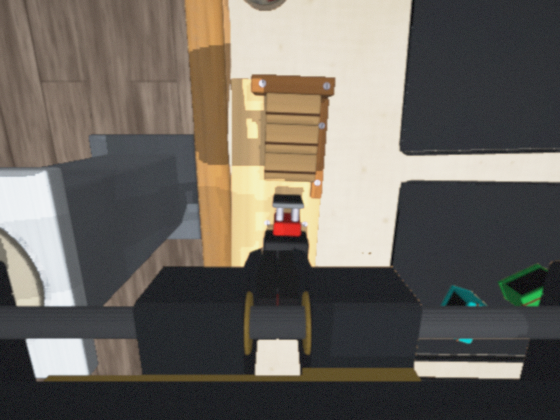

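The jaw is fully back (red at -.136, as at the start) and the row is still flush. I'll measure the rack from the earlier view.

```bash
python3 - <<'E'
from h import *
import pickle
for n in ("wb","wb2","top0"):
    c=pickle.load(open(f"pics/{n}.pkl","rb")); X=cloud(c); v=c["frame"].max(2)
    m=(v<70)&(X[...,2]>.012)&(X[...,2]<.04)&(X[...,0]>.49)&(X[...,0]<.95)&(X[...,1]>-.43)&(X[...,1]<-.1)
    P=X[m]; print(n,m.sum(),np.round(np.percentile(P,[1,5,50,95,99],axis=0),3).tolist())
    for y0 in (-.19,-.25,-.31,-.37):
        k=m&(abs(X[...,1]-y0)<.02); 
        if k.sum()>20: print(y0,np.round(np.percentile(X[k][:,0],[1,5]),3),np.median(X[k][:,2]).round(4))
    for x0 in (.58,.65):
        k=m&(abs(X[...,0]-x0)<.02)
        if k.sum()>20: print(x0,np.round(np.percentile(X[k][:,1],[1,99]),3))
E
```

```text
wb 2101 [[0.529, -0.422, 0.012], [0.532, -0.421, 0.013], [0.655, -0.158, 0.024], [0.804, -0.113, 0.026], [0.876, -0.112, 0.027]]
-0.19 [0.533 0.534] 0.0246
-0.25 [0.533 0.533] 0.0244
-0.31 [0.531 0.531] 0.0244
-0.37 [0.528 0.529] 0.0238
0.58 [-0.418 -0.105]
0.65 [-0.422 -0.111]
wb2 6714 [[0.529, -0.419, 0.012], [0.532, -0.385, 0.02], [0.613, -0.213, 0.025], [0.737, -0.134, 0.026], [0.743, -0.112, 0.027]]
-0.19 [0.533 0.534] 0.025
-0.25 [0.532 0.533] 0.0249
-0.31 [0.53  0.531] 0.0248
-0.37 [0.528 0.529] 0.0244
0.58 [-0.385 -0.112]
0.65 [-0.421 -0.112]Traceback (most recent call last):
  File "<stdin>", line 6, in <module>
    return _quantile_unchecked(
        a, q, axis, out, overwrite_input, method, keepdims, weights)
    return _ureduce(a,
                    func=_quantile_ureduce_func,
    ...<5 lines>...
                    overwrite_input=overwrite_input,
                    method=method)
    r = func(a, **kwargs)
    result = _quantile(arr,
                       quantiles=q,
    ...<2 lines>...
                       out=out,
                       weights=wgt)
    slices_having_nans = np.isnan(arr[-1, ...])
                                  ~~~^^^^^^^^^
IndexError: index -1 is out of bounds for axis 0 with size 0
```

```bash
cat >> h.py <<'E'
def unload(xf,x,y):
    p=jig(xf,.028,0); pick(p[0],p[1],.0225,AJ)
    q=np.array([x,y,.16]); ctrl.move_pose(q,ori(0)); q[2]=.047; ctrl.line_to(q,feed=.12); ctrl.wait(.15)
    guard.p=q.copy(); print("down",guard([0,0,-1],3,.0008,12),guard.p[2])
    print("w",ctrl.sense()["gripper_width"]); ctrl.set_gripper(1.0); q=guard.p.copy(); q[2]=.16; ctrl.line_to(q,feed=.15)
E
python3 - <<'E'
from h import *
unload(-.0755,.605,-.345)
c=jaw("u1"); cv2.imwrite("pics/u1.png",c["frame"][:260,:,::-1]); edges(c)
a=ctrl.camera("side"); cv2.imwrite("pics/u1s.png",cv2.resize(a["frame"][190:390,180:460,::-1],None,fx=2,fy=2)); x=cv2.resize(c["frame"][:260,:,::-1],None,fx=1,fy=1); cv2.imwrite("pics/u1b.png",np.vstack([x,cv2.resize(a["frame"][180:340,180:460,::-1],(560,320))]))
E
```

```text
grip 0.631 30.0
lifted 0.63 30.0
down (6, 3.01) 0.0422
w 0.6302713698478495
red xf [-0.1594 -0.1427 -0.1357]
pad xf 486 [-0.1685 -0.1315 -0.1118]
t 124.25
block far/fence edges yf, slope [0.0556, 0.225, 0.0002, 0.355]
block far/fence edges yf, slope [0.0558, 0.503, 0.0003, 0.163]Traceback (most recent call last):
  File "<stdin>", line 3, in <module>
  File "h.py", line 84, in edges
    W=ray(c,s,.05)[:,:2]-C; k=np.polyfit(W@U,W@Vv,1); o+=[round(float(np.median(W@Vv)),4),round(float(k[0]),3)]
      ~~~^^^^^^^^^
  File "h.py", line 6, in ray
    d=np.linalg.inv(c["mtx"])@np.c_[uv,np.ones(len(uv))].T
      ~~~~~~~~~~~~~~~~~~~~~~~^~~~~~~~~~~~~~~~~~~~~~~~~~~~~
ValueError: matmul: Input operand 1 has a mismatch in its core dimension 0, with gufunc signature (n?,k),(k,m?)->(n?,m?) (size 1 is different from 3)
```

The other two are undisturbed (the error only means that the third slot is empty), so I'll carry on.

```bash
python3 - <<'E'
from h import *
unload(-.0455,.605,-.265); unload(-.0155,.605,-.185)
ctrl.move_pose([.50,-.20,.30],ori(0)); c=ctrl.camera("wrist"); 
for b in blocks(c,.026): print("rack",np.round(b,4).tolist())
ctrl.move_pose([.35,.0,.35],ori(0)); a=ctrl.camera("side")
cv2.imwrite("pics/end.png",cv2.resize(a["frame"][140:400,150:500,::-1],None,fx=2.2,fy=2.2,interpolation=cv2.INTER_CUBIC)); print(ctrl.sense()["time_s"])
E
```

```text
grip 0.632 30.0
lifted 0.634 30.0
down (6, 3.53) 0.0422
w 0.6301291898001457
grip 0.632 30.0
lifted 0.63 30.0
down (6, 4.03) 0.0422
w 0.6336735878717059
rack [0.601, -0.341, 49.9433, 31.576, 0.029]
rack [0.6045, -0.2626, 56.941, 31.1045, 0.0154]
rack [0.6043, -0.1833, 56.5825, 30.1913, 0.0017]
146.7917
```

View pics/end.png

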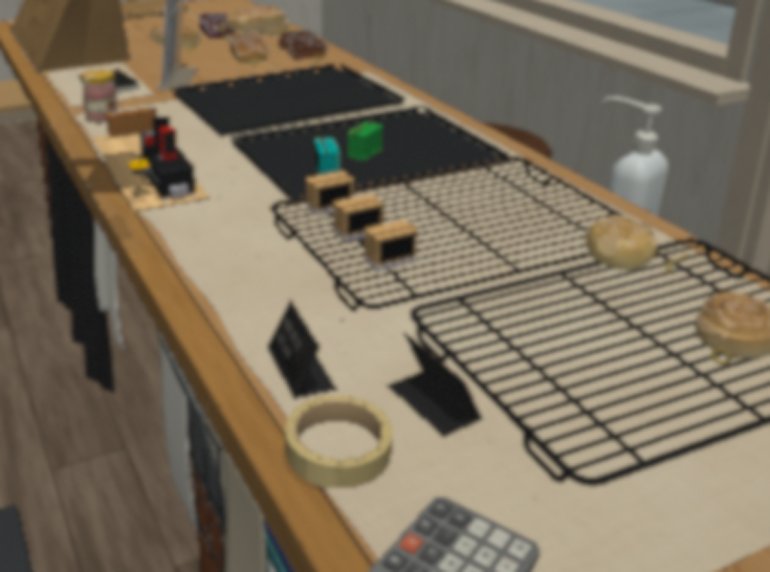

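All three blocks stand upright on the rack, at (330,188), (358,215) and (390,243). The jig is empty, and the jar, sign and tape are undisturbed.

```bash
python3 -c "
from cell import ctrl
print(ctrl.close_job())"
```

```text
the job is handed in; nothing more can be done
None
```

I loaded all three blocks, clamped them (pad compressed about 8 mm, by camera), released the jaw fully and stood the blocks upright on the rack, then handed the job in at about 147 s; the release tab needed about 29 N instead of the stated 5–8 N, with about 35 N of sideways force.

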